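# Bolt the wash tank shut

## Robot

A 6-joint arm with a two-finger parallel gripper is mounted at the origin on the work surface. World frame = base frame: x ahead of the robot, y to its left, z up, the work surface at z = 0. Lengths are in m, angles in rad, forces in N, time in s.
With the tool pointing down it reaches from about 0.4 to 0.825 m from the base axis. Payload 7 kg.
Tool frame: the origin (TCP) lies at the very end of the fingers, on their centre line; the grasp point (between the pads) lies 19 mm behind it; z points along the fingers, y is the line along which they close (so a half turn about z gives the same grasp; the last joint's range is limited). The gripper opens to 88 mm and grips with 3 to 60 N. Pads are 19 mm wide; open, the fingers measure 130 mm over their backs; the gripper's body (78 mm by 193 mm) begins 47 mm behind the grasp point.
Start: joints at [-0.887, 0.359, 0.012, 0, -1.224, -0.288], TCP at [0.26, -0.623, 0.227] pointing down, gripper open.
Joint ranges: [-3.07, 3.07], [-1.43, 2.12], [-1.02, 1.25], [-3.03, 1.67], [-3.05, -0], [-3.03, 3.03]. Speed limits (rad/s): [2.39, 2.39, 3.01, 3.14, 3.14, 3.14].

## Interface

Orientations are given as [roll, pitch, yaw] about the fixed x, y, z axes, in that order (R = Rz(yaw) Ry(pitch) Rx(roll)).
In Python, from station import arm gives the robot as it stands. The module is installed in compiled form; this text tells all that it offers.
- The arm moves only by the shell command python3 -m crank 'ROWS' [FORCE]. ROWS is JSON, a list of rows, each an object of numbers: "dx", "dy", "dz": the shift along the world's x, y, z in m; "twist": the turn about the world's z in degrees; "grip": the opening, from -1 (shut) to 1 (fully open). A call has exactly 5 rows; each row is the pose to reach, as a shift and turn from the pose commanded when the call began; what a row does not reach only later rows make up. A row lasts 1/12 s, in which the tool goes at most 41.7 mm and 7.16 degrees, less where a joint would pass 70% of its speed; a pose out of reach is approached as far as the arm can. A call with a gripper value outside its range is refused whole. The fingers move at their own pace and stop on an object; FORCE is the grip in N (left out, the last holds). Time passes only in rows, so rows that repeat a pose let the fingers close, or fill a call up. It gives the time, the measured TCP pose, the force, the opening and the grip force at its end, in the units of the state.
- arm.get_state(): the state, without advancing time (a new reading comes with each control period).
- arm.grab_frame(name): name is "scene" or "side" or "wrist"; returns the picture (384x512x3 uint8, red, green, blue); there is no depth.
- arm.get_calibration(name): a dict with "fx", "fy", "cx", "cy" (pixels), "cam_to_world" (4x4, takes a point from camera to world coordinates); the wrist camera has in their place "tool_from_camera" (4x4, takes a point from camera to tool coordinates, whose origin is the TCP and whose axes are the flange's). Camera axes: x right, y down, z forward; pixel columns grow to the right and rows downward; lengths in m; the calibration is good to about 2 mm. A picture is of the moment at which its call begins: read the wrist's pose just before it. get_calibration takes no time and is no camera call.
- arm.job_done(): hands the job in; it is judged then, once.
The state is a dict: "t": time; "q": joint angles; "qd": joint speeds; "joint_efforts": joint torques, N m; "eef_pos": TCP position; "ee_rot": TCP orientation; "force": force on the tool from outside, world axes, zero at the start; "moment": the same for the moment, N m; "width": finger opening in m; "gripper_force": force on a finger pad.
Only numpy, scipy, OpenCV 4.12 (cv2) and the standard library are available. Lean on these libraries where they do the work, as an engineer would, in place of code of your own. Each camera call takes 0.05 s, during which the arm holds its last target. There are 200 camera calls.

## Task

Bolt the lid of the steel wash tank: slide the barrel bolt across to the robot's left until its handle stands over the notch in the steel rail, then turn the handle over towards the front of the tank, fully down into the notch, and let go. Feel your way gently: never force the handle against the steel, and leave the bottle, the beaker and the scraper where they are.

Things in the scene. Friction and masses are not known exactly. Their poses are not given: they have to be found in the camera images.
- tank: Fixed steel tank, 220 (x) by 300 (y) by 120 mm high. Origin: centre of its underside; z up, -x its front (to the robot), +y the way the bolt slides to lock. The bolt lies on top: a 14 mm rod along y, axis at x = -85, z = 140 mm (22 mm above the lid, 25 mm behind the front edge), in two guide blocks at y = -118 and +13 mm (18 by 10 mm, tops at z = 152).
- keeper (a point): Middle of the top of the keeper block (same shape as the guides, tank y = +45 mm) on the tank's fixed deck, into which the rod's tip goes when bolted.
- notch_mid (a point): Fixed point on the bolt's axis. The notch's middle lies within 20 mm of it along the bolt: the rail is screwed on elsewhere each time, which is in no reading (it can be seen and felt). Rail: a steel wall along the rod's front, 16 to 24 mm before the axis, top 16 mm above it; notch 15 mm wide, floor 3 mm below the axis; the rail goes on for 85 mm right of the notch and 35 mm left of it.
- bolt (a joint): Sliding of the bolt with its handle along the tank's +y, m; 0 = withdrawn (handle at tank y = -85 mm), at most 0.085. It starts at 0 to 0.008. The handle is over the middle of the notch somewhere between 0.040 and 0.080, with 3 mm to spare either way: nothing stops the bolt there, feel for it with the handle. It slides with about 2.5 N of friction, has no spring and stays where it is left.
- handle (a joint): Turn of the handle about the bolt's axis, rad: 0 = straight up, positive = over towards the tank's front (-x), 1.57 = level. It starts between -0.25 and 0.3. Away from the notch the rail's top stops it at about 0.58; in the notch it goes on down to the floor, about 1.50. A stiff turn of about 0.07 N m (1.5 N at the knob) keeps it where it is left.
- lever: The handle: a straight steel stem, 9 mm square, with a black cylindrical knob, 16 mm in diameter and 20 mm long, at its end; 60 mm from the bolt's axis to the knob's top. Origin on the bolt's axis; z along the stem to the knob, y along the bolt. It may press on the rail with 30 N at most: that is some 13 N across the handle at the knob, as the rail bears on it nearer the axis.
- knob (a point): Centre of the knob of the handle, 50 mm from the bolt's axis.
- pivot (a point): Point of the bolt's axis at the foot of the handle; the handle turns about it and it moves along with the bolt.
- solvent: Bystander: loose white bottle, 60 mm in diameter, 170 mm high, on the bench beyond the tank's left side. Origin at the centre of its underside.
- beaker: Bystander: loose open clear beaker, 70 mm in diameter, 85 mm high, on the bench at the tank's right side. Origin at the centre of its underside.
- scraper: Bystander: loose spatula-shaped scraper, 200 mm long, lying on the tank's top towards the back. Origin at its middle, x along it.

How it is judged:
On the way:
1. the bolt is slid across with its handle still up (value of joint bolt above 0.035 m and value of joint handle below 0.8 rad), for 0.1 s.
At the end, for the whole second after the job is handed in: The bolt is slid across by more than 35 mm and its handle lies down in the notch (turned by more than 1.40 rad), at rest (value of joint bolt above 0.035 m and value of joint handle above 1.4 rad and velocity of joint handle between -0.05 and 0.05 rad/s and velocity of joint bolt between -0.01 and 0.01 m/s); the robot touches nothing.
It fails at once if the handle is pressed against the rail on the tank with more than 30 N (contact force between lever and tank above 30 N).
It fails at once if the solvent is moved by more than 20 mm (distance of solvent from where it was at the start of the episode above 0.02 m).
It fails at once if the beaker is moved by more than 20 mm (distance of beaker from where it was at the start of the episode above 0.02 m).
It fails at once if the scraper is moved by more than 20 mm (distance of scraper from where it was at the start of the episode above 0.02 m).
It also fails if it takes over 64 s, if anything falls off the work surface, if the arm or the gripper's body presses on something with over 40 N, if the wrist force passes 120 N, or if a joint passes its speed limit or range.

## Working session

There is one attempt and no reset: what is moved stays moved. The work goes in short steps, Python scripts to look and compute and a shell command to move; the robot and the scene stay as the last step left them, time stands still between calls to the robot, and variables do not carry over. Pictures are saved under pics/ and viewed, at most 10 in all, crops included, and the job is handed in when it is done.

```bash
mkdir -p pics; python3 - <<'E'
from station import arm
import cv2,numpy as np
s=arm.get_state();print({k:np.round(v,3) for k,v in s.items()})
for n in("scene","side"):
    f=arm.grab_frame(n);cv2.imwrite(f"pics/{n}0.png",f[:,:,::-1])
    c=arm.get_calibration(n);print(n,c["fx"],c["cx"],c["cy"],np.round(c["cam_to_world"],3).tolist())
a=cv2.imread("pics/scene0.png");b=cv2.imread("pics/side0.png")
cv2.imwrite("pics/both.png",np.hstack([a,b])[:, :])
cv2.imwrite("pics/both.png",cv2.resize(np.vstack([a,b]),(800*512//512*3//4,900*3//4)) if 0 else a)
E
```

```text
{'t': np.float64(0.0), 'q': array([-0.887,  0.359,  0.011, -0.   , -1.224, -0.288]), 'qd': array([-0.001, -0.002, -0.001,  0.   ,  0.001,  0.   ]), 'joint_efforts': array([ 3.0000e-03, -5.8272e+01,  2.9306e+01,  6.9970e+00,  7.0000e-03,
       -0.0000e+00]), 'eef_pos': array([ 0.26 , -0.622,  0.226]), 'ee_rot': array([ 3.14 , -0.   , -2.746]), 'force': array([-0.821,  0.995,  0.58 ]), 'moment': array([0.029, 0.016, 0.058]), 'gripper_force': np.float64(0.0), 'width': np.float64(0.088)}
scene 434.0758540219882 251.20332451655233 190.3211289714523 [[0.434, 0.769, -0.47, 1.213], [0.901, -0.373, 0.222, -0.22], [-0.005, -0.52, -0.854, 1.192], [0.0, 0.0, 0.0, 1.0]]
side 430.3133818382805 260.07702277206334 193.58221832971157 [[-0.969, -0.164, 0.184, 0.385], [-0.246, 0.688, -0.683, 0.895], [-0.015, -0.707, -0.707, 1.04], [0.0, 0.0, 0.0, 1.0]]
```

View pics/scene0.png

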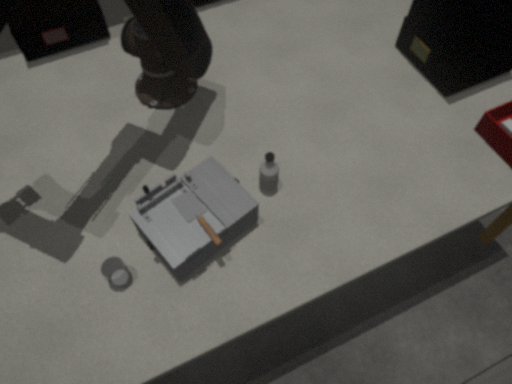

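View pics/side0.png

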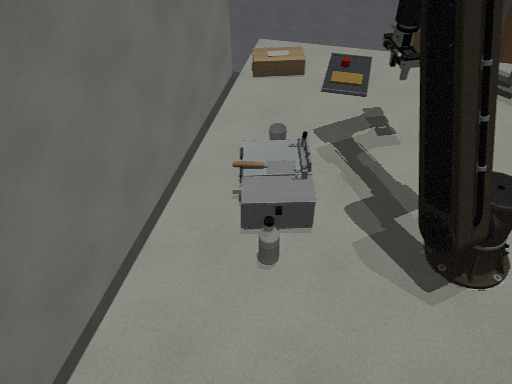

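The tank is at about (195,215) in the scene view, with the knob at about (146,188). In the side view the knob is at (305,135). I'll enlarge both next.

```bash
python3 - <<'E'
import cv2,numpy as np
a=cv2.imread("pics/scene0.png")[145:285,120:270];b=cv2.imread("pics/side0.png")[120:240,225:325]
g=lambda i,s:cv2.convertScaleAbs(cv2.resize(i,None,fx=s,fy=s,interpolation=cv2.INTER_CUBIC),alpha=1.6)
cv2.imwrite("pics/sc_c.png",g(a,4)); cv2.imwrite("pics/si_c.png",g(b,5))
E
```

```text
(no output)
```

View pics/sc_c.png

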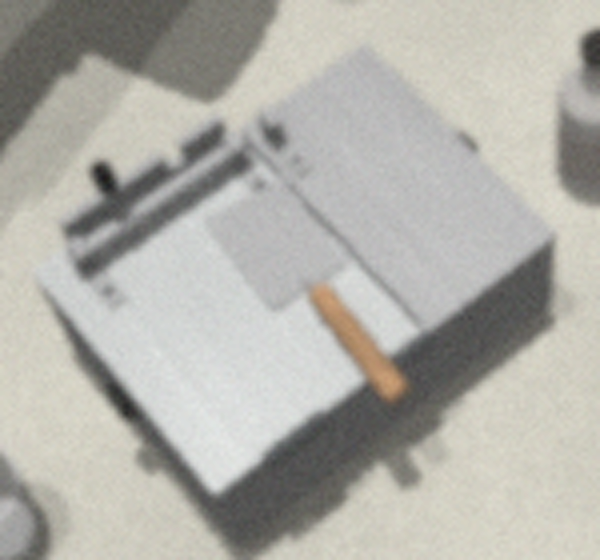

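View pics/si_c.png

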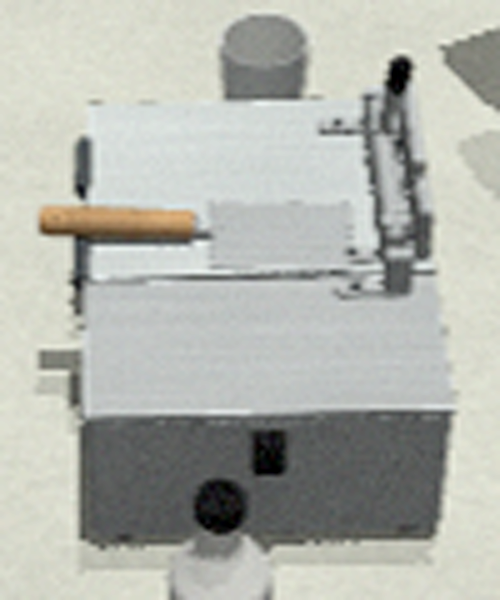

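The front-right, front-left, back-left and back-right lid corners in the scene crop are at (38,272), (365,45), (553,237) and (217,492). The knob is at (103,180) and the rail gap is at about (174,158). In the side crop the back-right, back-left and front-left corners are at (88,102), (85,412) and (452,410), with the knob at (400,73).

```bash
cat > h.py <<'E'
from station import arm
import numpy as np
from scipy.optimize import least_squares
def proj(n,P):
    c=arm.get_calibration(n);M=np.linalg.inv(c["cam_to_world"]);p=(M[:3,:3]@np.atleast_2d(P).T).T+M[:3,3]
    return np.c_[c["fx"]*p[:,0]/p[:,2]+c["cx"],c["fy"]*p[:,1]/p[:,2]+c["cy"]]
sc=lambda u:np.array(u)/4+[120,145]
si=lambda u:np.array(u)/5+[225,120]
def T(v,P):
    c,s=np.cos(v[2]),np.sin(v[2]);P=np.atleast_2d(P)
    return np.c_[v[0]+c*P[:,0]-s*P[:,1],v[1]+s*P[:,0]+c*P[:,1],P[:,2]]
E
python3 - <<'E'
from h import *
C=np.array([[-.11,-.15,.12],[-.11,.15,.12],[.11,.15,.12],[.11,-.15,.12]])
m1=sc([[38,272],[365,45],[553,237],[217,492]]);m2=si([[452,410],[85,412],[88,102]])
f=lambda v:np.r_[(proj("scene",T(v,C))-m1).ravel(),(proj("side",T(v,C[1:]))-m2).ravel()]
r=least_squares(f,[.6,-.2,0.]);v=r.x;print("tank",v,np.round(r.fun,1))
K=least_squares(lambda p:np.r_[(proj("scene",p)-sc([103,180])).ravel(),(proj("side",p)-si([400,73])).ravel()],[.5,-.2,.2]);print("knob",K.x,K.fun)
c,s=np.cos(v[2]),np.sin(v[2]);d=K.x[:2]-v[:2];print("knob tank",c*d[0]+s*d[1],-s*d[0]+c*d[1],K.x[2])
for y in np.arange(-.06,.02,.01): print(round(y,3),(proj("scene",T(v,[-.103,y,.156]))-[120,145])*4,(proj("side",T(v,[-.105,y,.156]))-[225,120])*5)
for y in(-.118,.013,.045):print(y,(proj("scene",T(v,[-.085,y,.152]))-[120,145])*4,(proj("side",T(v,[-.085,y,.152]))-[225,120])*5)
E
```

```text
tank [ 0.60373089 -0.1122476   0.26681648] [-2.2 -0.4  0.  -0.8  1.  -1.5 -1.   0.6 -0.4 -0.2 -1.4  1.2 -0.8  0.3]
knob [ 0.53341522 -0.21676249  0.18951536] [-0.58377666 -0.50103274 -0.7601934   0.51690546]
knob tank -0.0953841580800441 -0.08227707750027069 0.18951536138358466
-0.06 [[131.41590401 178.07990964]] [[411.16642151 137.6980401 ]]
-0.05 [[143.25239355 170.07683535]] [[412.65573559 147.47935164]]
-0.04 [[155.02341764 162.11802459]] [[414.16029129 157.36076504]]
-0.03 [[166.7295179  154.20311115]] [[415.6803238  167.34382485]]
-0.02 [[178.37123    146.33173285]] [[417.21607315 177.43010757]]
-0.01 [[189.94908372 138.50353149]] [[418.76778437 187.62122249]]
0.0 [[201.46360305 130.71815278]] [[420.33570762 197.91881252]]
0.01 [[212.91530625 122.97524631]] [[421.9200983  208.32455505]]
-0.118 [[ 77.24082657 245.40752597]] [[372.58480413  88.34969443]]
0.013 [[232.03052195 139.64938182]] [[390.04691044 217.0647254 ]]
0.045 [[268.17158521 114.95644752]] [[394.68363842 251.24253739]]
```

```bash
python3 -m crank '[{"dx":0.02,"dy":0.02,"dz":0.03,"twist":-1.5},{"dx":0.04,"dy":0.045,"dz":0.05,"twist":-3},{"dx":0.06,"dy":0.075,"dz":0.07,"twist":-4.5},{"dx":0.08,"dy":0.105,"dz":0.08,"twist":-6},{"dx":0.1,"dy":0.135,"dz":0.09,"twist":-7.3}]' 6
python3 -m crank '[{"dx":0.022,"dy":0.033},{"dx":0.044,"dy":0.066},{"dx":0.066,"dy":0.099},{"dx":0.088,"dy":0.132},{"dx":0.11,"dy":0.165}]'
python3 -m crank '[{"dx":0.02,"dy":0.03},{"dx":0.04,"dy":0.06},{"dx":0.06,"dy":0.09},{"dx":0.063,"dy":0.105},{"dx":0.063,"dy":0.105}]'
python3 - <<'E'
from h import *
import cv2
s=arm.get_state();f=arm.grab_frame("wrist")
print(s["t"],s["eef_pos"],s["ee_rot"],s["force"]);c=arm.get_calibration("wrist");print(c)
cv2.imwrite("pics/w1.png",cv2.convertScaleAbs(cv2.resize(f[:,:,::-1],(800,600),interpolation=cv2.INTER_CUBIC),alpha=1.5))
E
```

```text
0.1 [ 0.26005676 -0.6224144   0.225715  ] [ 3.14009669e+00 -1.18178293e-04 -2.74588561e+00] [ 0.26260548  0.14060019 -0.30862706]
{'fx': 315.9735532665025, 'fy': 315.9735532665025, 'cx': 257.159917719915, 'cy': 190.75851256580142, 'tool_from_camera': array([[-8.80916213e-05, -9.55060757e-01, -2.96410092e-01,
         7.99697278e-02],
       [ 9.99999964e-01, -8.61994431e-06, -2.69420812e-04,
        -1.07792165e-03],
       [ 2.54758206e-04, -2.96410105e-01,  9.55060723e-01,
        -1.58599973e-01],
       [ 0.00000000e+00,  0.00000000e+00,  0.00000000e+00,
         1.00000000e+00]])}invalid input at $[0]: expected keys dx, dy, dz, twist, grip
invalid input at $[0]: expected keys dx, dy, dz, twist, grip
invalid input at $[0]: expected keys dx, dy, dz, twist, grip
```

View pics/w1.png

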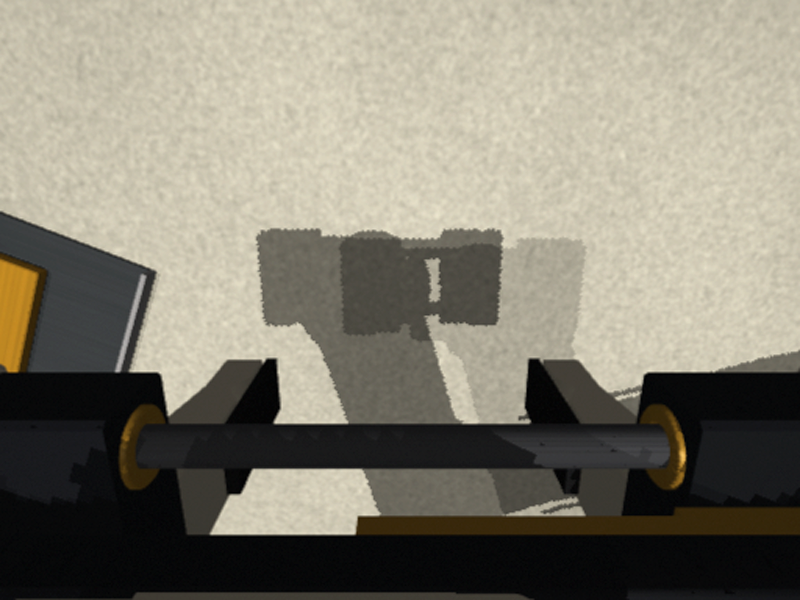

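The wrist view shows only bench. The rows were refused because each row needs all five keys, so the arm did not move.

```bash
python3 -m crank '[{"dx":0.02,"dy":0.02,"dz":0.03,"twist":-1.5,"grip":1},{"dx":0.04,"dy":0.045,"dz":0.05,"twist":-3,"grip":1},{"dx":0.06,"dy":0.075,"dz":0.07,"twist":-4.5,"grip":1},{"dx":0.08,"dy":0.105,"dz":0.08,"twist":-6,"grip":1},{"dx":0.1,"dy":0.135,"dz":0.09,"twist":-7.3,"grip":1}]' 6
python3 -m crank '[{"dx":0.022,"dy":0.033,"dz":0,"twist":0,"grip":1},{"dx":0.044,"dy":0.066,"dz":0,"twist":0,"grip":1},{"dx":0.066,"dy":0.099,"dz":0,"twist":0,"grip":1},{"dx":0.088,"dy":0.132,"dz":0,"twist":0,"grip":1},{"dx":0.11,"dy":0.165,"dz":0,"twist":0,"grip":1}]'
python3 -m crank '[{"dx":0.022,"dy":0.033,"dz":0,"twist":0,"grip":1},{"dx":0.044,"dy":0.066,"dz":0,"twist":0,"grip":1},{"dx":0.066,"dy":0.099,"dz":0,"twist":0,"grip":1},{"dx":0.088,"dy":0.132,"dz":0,"twist":0,"grip":1},{"dx":0.11,"dy":0.16,"dz":0,"twist":0,"grip":1}]'
python3 -m crank '[{"dx":0,"dy":0,"dz":0,"twist":0,"grip":1},{"dx":0,"dy":0,"dz":0,"twist":0,"grip":1},{"dx":0,"dy":0,"dz":0,"twist":0,"grip":1},{"dx":0,"dy":0,"dz":0,"twist":0,"grip":1},{"dx":0,"dy":0,"dz":0,"twist":0,"grip":1}]'
python3 - <<'E'
from h import *
import cv2
s=arm.get_state();f=arm.grab_frame("wrist")
print(s["t"],repr(s["eef_pos"]),repr(s["ee_rot"]),s["force"])
cv2.imwrite("pics/w2.png",cv2.convertScaleAbs(cv2.resize(f[:,:,::-1],(800,600),interpolation=cv2.INTER_CUBIC),alpha=1.5))
E
```

```text
t: 0.57
eef_pos: [0.3609, -0.4866, 0.3175]
ee_rot: [-3.141, 0.001, -2.875]
force: [1.1, -0.4, 0.0]
width: 0.0879
gripper_force: 0.0
t: 0.98
eef_pos: [0.4708, -0.321, 0.3166]
ee_rot: [3.142, 0.0, -2.873]
force: [1.0, -0.1, -0.4]
width: 0.0876
gripper_force: 0.0
t: 1.4
eef_pos: [0.5809, -0.1604, 0.3167]
ee_rot: [3.141, 0.0, -2.873]
force: [0.3, -1.0, 0.7]
width: 0.0877
gripper_force: 0.0
t: 1.82
eef_pos: [0.5796, -0.1637, 0.3167]
ee_rot: [-3.142, 0.0, -2.875]
force: [-0.5, -0.1, 0.3]
width: 0.0876
gripper_force: 0.0
1.8167 array([ 0.57962721, -0.16374255,  0.31674759]) array([-3.14151439e+00,  1.54987587e-04, -2.87455960e+00]) [-0.47161632 -0.13283812  0.33699125]
```

View pics/w2.png

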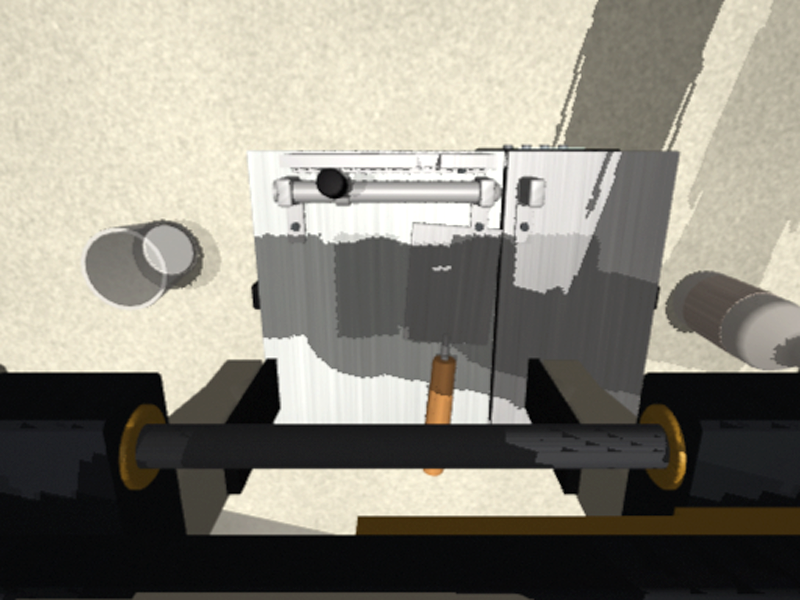

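The wrist view shows the knob at (332,183), the guides at (284,190) and (486,190), the keeper at (531,191) and the rail gap at about (428,160). I'll enlarge it without the brightening.

```bash
python3 - <<'E'
from h import *
import cv2
f=arm.grab_frame("wrist")[88:148,155:355,::-1]
cv2.imwrite("pics/w3.png",cv2.resize(f,(800,240),interpolation=cv2.INTER_CUBIC))
E
```

```text
(no output)
```

View pics/w3.png

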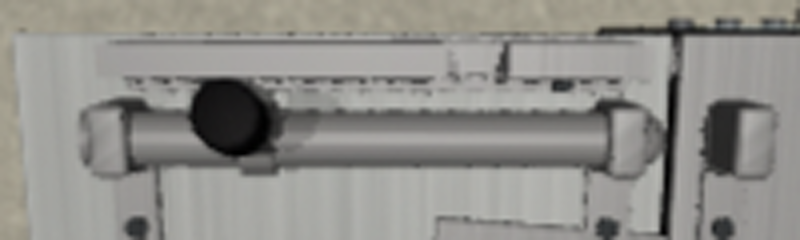

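```bash
cat >> h.py <<'E'
from scipy.spatial.transform import Rotation as R
def bp(pos,rot,u,z):
    c=arm.get_calibration("wrist");M=np.eye(4);M[:3,:3]=R.from_euler("xyz",rot).as_matrix();M[:3,3]=pos
    M=M@c["tool_from_camera"];d=M[:3,:3]@[(u[0]-c["cx"])/c["fx"],(u[1]-c["cy"])/c["fy"],1]
    return M[:3,3]+d*(z-M[2,3])/d[2]
E
python3 - <<'E'
from h import *
s=arm.get_state();p,r=s["eef_pos"],s["ee_rot"]
ps=r[2]+np.pi;print("yaw",ps)
ex=np.array([np.cos(ps),np.sin(ps)]);ey=np.array([-ex[1],ex[0]])
ref=bp(p,r,np.array([756,140])/4+[155,88],.152)   # keeper
for n,u,z in[("keeper",(756,140),.152),("Rguide",(627,140),.152),("Lguide",(103,137),.152),("notch",(477,60),.156),("notchL",(446,60),.156),("notchR",(508,60),.156),("foot",(258,165),.147),("knobtop",(228,115),.199),("frontL",(18,35),.12),("frontR",(660,35),.12)]:
    w=bp(p,r,np.array(u)/4+[155,88],z);d=w[:2]-ref[:2];print(n,w.round(4),"tank x,y rel:",(d@ex-.085).round(4),(d@ey+.045).round(4))
E
```

```text
yaw 0.2669762938421467
keeper [ 0.5081 -0.094   0.152 ] tank x,y rel: -0.085 0.045
Rguide [ 0.5166 -0.1253  0.152 ] tank x,y rel: -0.085 0.0126
Lguide [ 0.5506 -0.2524  0.152 ] tank x,y rel: -0.0857 -0.119
notch [ 0.5079 -0.1673  0.156 ] tank x,y rel: -0.1045 -0.0256
notchL [ 0.5099 -0.1745  0.156 ] tank x,y rel: -0.1045 -0.0331
notchR [ 0.5059 -0.16    0.156 ] tank x,y rel: -0.1045 -0.018
foot [ 0.5478 -0.2137  0.147 ] tank x,y rel: -0.0783 -0.0809
knobtop [ 0.5321 -0.2179  0.199 ] tank x,y rel: -0.0945 -0.0808
frontL [ 0.5349 -0.2863  0.12  ] tank x,y rel: -0.1099 -0.1476
frontR [ 0.4892 -0.1194  0.12  ] tank x,y rel: -0.1099 0.0255
```

The notch middle is at tank y = -25.6 mm and the handle is at -81 mm, so the slide is about 55 mm. I'll go down around the knob.

```bash
python3 -m crank '[{"dx":-0.023,"dy":-0.027,"dz":0,"twist":0,"grip":1},{"dx":-0.046,"dy":-0.054,"dz":0,"twist":0,"grip":1},{"dx":-0.046,"dy":-0.054,"dz":-0.03,"twist":0,"grip":1},{"dx":-0.046,"dy":-0.054,"dz":-0.06,"twist":0,"grip":1},{"dx":-0.046,"dy":-0.054,"dz":-0.08,"twist":0,"grip":1}]' 6
python3 -m crank '[{"dx":0,"dy":0,"dz":-0.02,"twist":0,"grip":1},{"dx":0,"dy":0,"dz":-0.04,"twist":0,"grip":1},{"dx":0,"dy":0,"dz":-0.06,"twist":0,"grip":1},{"dx":0,"dy":0,"dz":-0.062,"twist":0,"grip":1},{"dx":0,"dy":0,"dz":-0.062,"twist":0,"grip":1}]'
python3 - <<'E'
from h import *
import cv2
f=arm.grab_frame("wrist");cv2.imwrite("pics/w4.png",f[:,:,::-1])
E
```

```text
t: 2.33
eef_pos: [0.5326, -0.2177, 0.2348]
ee_rot: [3.141, -0.0, -2.876]
force: [-0.2, -0.2, -0.9]
width: 0.0877
gripper_force: 0.0
t: 2.75
eef_pos: [0.5333, -0.2173, 0.1739]
ee_rot: [3.141, -0.002, -2.874]
force: [0.7, -0.1, 0.1]
width: 0.0877
gripper_force: 0.0
```

View pics/w4.png

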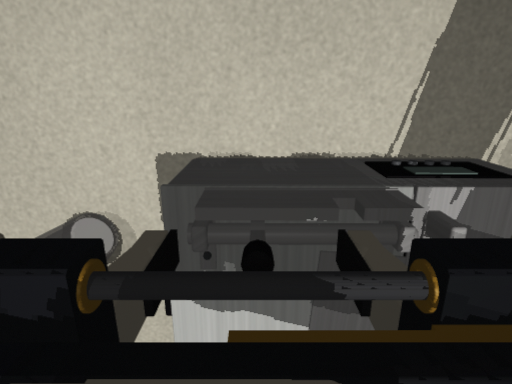

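The knob is at (258,257), centred between the fingers. I'll close on it.

```bash
for i in 1 2; do python3 -m crank '[{"dx":0,"dy":0,"dz":0,"twist":0,"grip":-1},{"dx":0,"dy":0,"dz":0,"twist":0,"grip":-1},{"dx":0,"dy":0,"dz":0,"twist":0,"grip":-1},{"dx":0,"dy":0,"dz":0,"twist":0,"grip":-1},{"dx":0,"dy":0,"dz":0,"twist":0,"grip":-1}]' 6; done
```

```text
t: 3.22
eef_pos: [0.5344, -0.2168, 0.1751]
ee_rot: [-3.141, 0.001, -2.873]
force: [-0.4, -0.2, -0.4]
width: 0.0599
gripper_force: 0.0
t: 3.63
eef_pos: [0.5342, -0.2168, 0.1745]
ee_rot: [3.142, -0.0, -2.873]
force: [0.6, -1.3, -0.7]
width: 0.0266
gripper_force: 0.0
```

```bash
python3 -m crank '[{"dx":0,"dy":0,"dz":0,"twist":0,"grip":-1},{"dx":0,"dy":0,"dz":0,"twist":0,"grip":-1},{"dx":0,"dy":0,"dz":0,"twist":0,"grip":-1},{"dx":0,"dy":0,"dz":0,"twist":0,"grip":-1},{"dx":0,"dy":0,"dz":0,"twist":0,"grip":-1}]' 6
python3 -m crank '[{"dx":-0.0005,"dy":0.002,"dz":0,"twist":0,"grip":-1},{"dx":-0.0015,"dy":0.006,"dz":0,"twist":0,"grip":-1},{"dx":-0.003,"dy":0.011,"dz":0,"twist":0,"grip":-1},{"dx":-0.0043,"dy":0.016,"dz":0,"twist":0,"grip":-1},{"dx":-0.0055,"dy":0.02,"dz":0,"twist":0,"grip":-1}]' 8
```

```text
t: 4.05
eef_pos: [0.5342, -0.2169, 0.1745]
ee_rot: [-3.141, -0.0, -2.873]
force: [0.4, -0.8, -0.3]
width: 0.0161
gripper_force: 6.0
t: 4.47
eef_pos: [0.5286, -0.1962, 0.1745]
ee_rot: [-3.142, 0.0, -2.873]
force: [2.3, -2.5, -1.9]
width: 0.0158
gripper_force: 8.0
```

```bash
python3 -m crank '[{"dx":-0.0018,"dy":0.0067,"dz":0,"twist":0,"grip":-1},{"dx":-0.0036,"dy":0.0134,"dz":0,"twist":0,"grip":-1},{"dx":-0.0055,"dy":0.02,"dz":0,"twist":0,"grip":-1},{"dx":-0.0073,"dy":0.0267,"dz":0,"twist":0,"grip":-1},{"dx":-0.0091,"dy":0.0333,"dz":0,"twist":0,"grip":-1}]'
python3 -m crank '[{"dx":0,"dy":0,"dz":0,"twist":0,"grip":-1},{"dx":0,"dy":0,"dz":0,"twist":0,"grip":-1},{"dx":0,"dy":0,"dz":0,"twist":0,"grip":-1},{"dx":0,"dy":0,"dz":0,"twist":0,"grip":-1},{"dx":0,"dy":0,"dz":0,"twist":0,"grip":-1}]'
python3 - <<'E'
from h import *
import cv2
f=arm.grab_frame("wrist");cv2.imwrite("pics/w5.png",cv2.convertScaleAbs(cv2.resize(f[150:300,120:400,::-1],None,fx=2.8,fy=2.8,interpolation=cv2.INTER_CUBIC),alpha=2))
E
```

```text
t: 4.88
eef_pos: [0.5195, -0.1627, 0.1746]
ee_rot: [-3.142, 0.0, -2.873]
force: [2.3, -3.0, -2.1]
width: 0.0157
gripper_force: 8.0
t: 5.3
eef_pos: [0.5196, -0.1635, 0.1745]
ee_rot: [3.141, -0.0, -2.873]
force: [-0.4, 2.8, 0.5]
width: 0.0161
gripper_force: 8.0
```

View pics/w5.png

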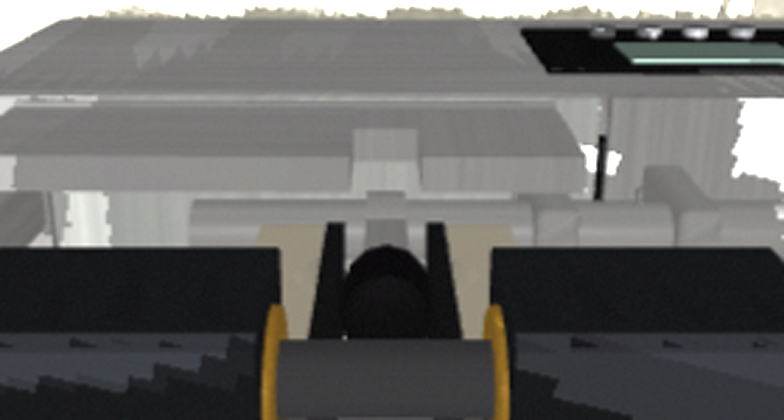

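The stem (x≈386) stands exactly over the middle of the notch (351–420), so I'll turn the handle gently.

```bash
python3 -m crank '[{"dx":-0.0036,"dy":-0.001,"dz":-0.0007,"twist":0,"grip":-1},{"dx":-0.0075,"dy":-0.002,"dz":-0.0019,"twist":0,"grip":-1},{"dx":-0.0116,"dy":-0.0032,"dz":-0.0034,"twist":0,"grip":-1},{"dx":-0.015,"dy":-0.0041,"dz":-0.0051,"twist":0,"grip":-1},{"dx":-0.0182,"dy":-0.005,"dz":-0.007,"twist":0,"grip":-1}]' 6
python3 -m crank '[{"dx":-0.0008,"dy":-0.0002,"dz":-0.0006,"twist":0,"grip":-1},{"dx":-0.0016,"dy":-0.0004,"dz":-0.0012,"twist":0,"grip":-1},{"dx":-0.0024,"dy":-0.0007,"dz":-0.0018,"twist":0,"grip":-1},{"dx":-0.0033,"dy":-0.0009,"dz":-0.0023,"twist":0,"grip":-1},{"dx":-0.0033,"dy":-0.0009,"dz":-0.0023,"twist":0,"grip":-1}]'
```

```text
t: 5.77
eef_pos: [0.5011, -0.1688, 0.1677]
ee_rot: [-3.141, 0.001, -2.873]
force: [1.6, 1.6, 2.4]
width: 0.0155
gripper_force: 6.0
t: 6.18
eef_pos: [0.4978, -0.1696, 0.1653]
ee_rot: [-3.141, -0.0, -2.873]
force: [-0.7, 1.1, 3.3]
width: 0.0157
gripper_force: 6.0
```

```bash
python3 -m crank '[{"dx":-0.0009,"dy":-0.0002,"dz":-0.0007,"twist":0,"grip":-1},{"dx":-0.0018,"dy":-0.0005,"dz":-0.0014,"twist":0,"grip":-1},{"dx":-0.0027,"dy":-0.0007,"dz":-0.0022,"twist":0,"grip":-1},{"dx":-0.0036,"dy":-0.001,"dz":-0.0029,"twist":0,"grip":-1},{"dx":-0.0036,"dy":-0.001,"dz":-0.0029,"twist":0,"grip":-1}]'
python3 - <<'E'
from h import *
import cv2
f=arm.grab_frame("wrist");cv2.imwrite("pics/w6.png",cv2.convertScaleAbs(cv2.resize(f[150:300,120:400,::-1],None,fx=2.8,fy=2.8,interpolation=cv2.INTER_CUBIC),alpha=2))
E
```

```text
t: 6.6
eef_pos: [0.4943, -0.1705, 0.1621]
ee_rot: [3.142, -0.0, -2.873]
force: [0.3, -0.6, 1.3]
width: 0.0158
gripper_force: 6.0
```

View pics/w6.png

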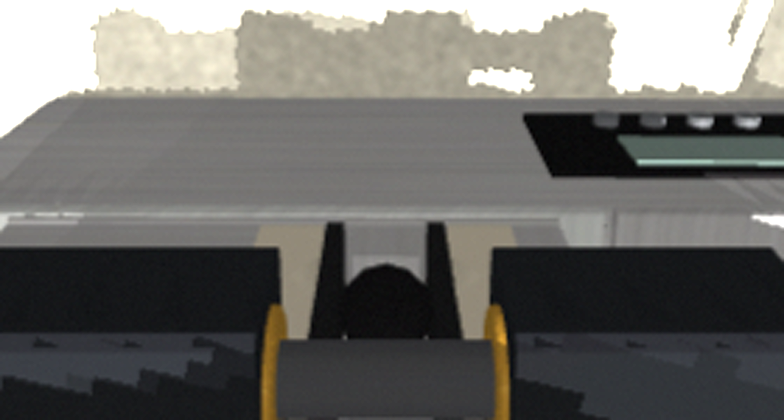

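The knob is still between the pads, now inside the notch line, and forces are low. I'll carry on round the arc.

```bash
python3 -m crank '[{"dx":-0.002,"dy":-0.0005,"dz":-0.002,"twist":0,"grip":-1},{"dx":-0.0041,"dy":-0.0011,"dz":-0.0041,"twist":0,"grip":-1},{"dx":-0.0058,"dy":-0.0016,"dz":-0.0063,"twist":0,"grip":-1},{"dx":-0.0075,"dy":-0.0021,"dz":-0.0086,"twist":0,"grip":-1},{"dx":-0.0092,"dy":-0.0025,"dz":-0.011,"twist":0,"grip":-1}]'
python3 -m crank '[{"dx":-0.0013,"dy":-0.0004,"dz":-0.0023,"twist":0,"grip":-1},{"dx":-0.0025,"dy":-0.0007,"dz":-0.0046,"twist":0,"grip":-1},{"dx":-0.0035,"dy":-0.001,"dz":-0.0069,"twist":0,"grip":-1},{"dx":-0.0045,"dy":-0.0013,"dz":-0.0093,"twist":0,"grip":-1},{"dx":-0.0053,"dy":-0.0015,"dz":-0.0117,"twist":0,"grip":-1}]'
python3 - <<'E'
from h import *
import cv2
for n in("wrist","side"):
  f=arm.grab_frame(n);cv2.imwrite(f"pics/{n}7.png",f[:,:,::-1])
E
```

```text
t: 7.07
eef_pos: [0.4851, -0.173, 0.1511]
ee_rot: [3.142, -0.0, -2.873]
force: [1.1, -0.5, 1.4]
width: 0.0156
gripper_force: 6.0
t: 7.48
eef_pos: [0.4796, -0.1745, 0.1393]
ee_rot: [3.141, -0.001, -2.873]
force: [-1.3, -1.1, 2.2]
width: 0.0156
gripper_force: 6.0
```

```bash
python3 -m crank '[{"dx":-0.0006,"dy":-0.0002,"dz":-0.002,"twist":0,"grip":-1},{"dx":-0.0011,"dy":-0.0003,"dz":-0.004,"twist":0,"grip":-1},{"dx":-0.0015,"dy":-0.0004,"dz":-0.006,"twist":0,"grip":-1},{"dx":-0.0019,"dy":-0.0005,"dz":-0.008,"twist":0,"grip":-1},{"dx":-0.0022,"dy":-0.0006,"dz":-0.0101,"twist":0,"grip":-1}]'
python3 -m crank '[{"dx":0,"dy":0,"dz":-0.0005,"twist":0,"grip":-1},{"dx":0,"dy":0,"dz":-0.001,"twist":0,"grip":-1},{"dx":0,"dy":0,"dz":-0.001,"twist":0,"grip":-1},{"dx":0,"dy":0,"dz":-0.001,"twist":0,"grip":-1},{"dx":0,"dy":0,"dz":-0.001,"twist":0,"grip":-1}]'
```

```text
t: 8.0
eef_pos: [0.4776, -0.175, 0.1293]
ee_rot: [3.141, -0.0, -2.873]
force: [-1.0, -0.4, 3.2]
width: 0.0156
gripper_force: 6.0
t: 8.42
eef_pos: [0.4775, -0.175, 0.1283]
ee_rot: [3.141, -0.001, -2.873]
force: [-3.0, -1.3, -0.8]
width: 0.0159
gripper_force: 6.0
```

```bash
for i in 1 2; do python3 -m crank '[{"dx":0,"dy":0,"dz":-0.0005,"twist":0,"grip":-1},{"dx":0,"dy":0,"dz":-0.001,"twist":0,"grip":-1},{"dx":0,"dy":0,"dz":-0.001,"twist":0,"grip":-1},{"dx":0,"dy":0,"dz":-0.001,"twist":0,"grip":-1},{"dx":0,"dy":0,"dz":-0.001,"twist":0,"grip":-1}]' | grep -E "pos|force|width"; done
```

```text
eef_pos: [0.4775, -0.175, 0.1275]
force: [-4.1, -2.0, 1.2]
width: 0.0158
gripper_force: 6.0
eef_pos: [0.4775, -0.175, 0.1264]
force: [-4.8, -1.8, 2.8]
width: 0.0156
gripper_force: 6.0
```

```bash
python3 -m crank '[{"dx":-0.001,"dy":-0.0003,"dz":0,"twist":0,"grip":-1},{"dx":-0.001,"dy":-0.0003,"dz":-0.0005,"twist":0,"grip":-1},{"dx":-0.001,"dy":-0.0003,"dz":-0.001,"twist":0,"grip":-1},{"dx":-0.001,"dy":-0.0003,"dz":-0.001,"twist":0,"grip":-1},{"dx":-0.001,"dy":-0.0003,"dz":-0.001,"twist":0,"grip":-1}]' | grep -E "pos|force|width"
for i in 1 2; do python3 -m crank '[{"dx":0,"dy":0,"dz":-0.0005,"twist":0,"grip":-1},{"dx":0,"dy":0,"dz":-0.001,"twist":0,"grip":-1},{"dx":0,"dy":0,"dz":-0.001,"twist":0,"grip":-1},{"dx":0,"dy":0,"dz":-0.001,"twist":0,"grip":-1},{"dx":0,"dy":0,"dz":-0.001,"twist":0,"grip":-1}]' | grep -E "pos|force|width"; done
```

```text
eef_pos: [0.4774, -0.1751, 0.1257]
force: [-0.2, 1.2, 1.6]
width: 0.0158
gripper_force: 6.0
eef_pos: [0.4773, -0.1752, 0.1247]
force: [0.6, 1.6, 1.0]
width: 0.0154
gripper_force: 6.0
eef_pos: [0.4772, -0.1753, 0.1237]
force: [1.2, 1.8, 3.1]
width: 0.0157
gripper_force: 6.0
```

```bash
for i in 1 2 3; do python3 -m crank '[{"dx":0,"dy":0,"dz":-0.0005,"twist":0,"grip":-1},{"dx":0,"dy":0,"dz":-0.001,"twist":0,"grip":-1},{"dx":0,"dy":0,"dz":-0.001,"twist":0,"grip":-1},{"dx":0,"dy":0,"dz":-0.001,"twist":0,"grip":-1},{"dx":0,"dy":0,"dz":-0.001,"twist":0,"grip":-1}]' | grep -E "pos|force|width"; done
```

```text
eef_pos: [0.4771, -0.1753, 0.1229]
force: [-0.1, 2.1, 5.7]
width: 0.0157
gripper_force: 6.0
eef_pos: [0.4771, -0.1753, 0.1221]
force: [0.2, 2.6, 7.8]
width: 0.0157
gripper_force: 6.0
eef_pos: [0.477, -0.1754, 0.1212]
force: [-0.9, 3.6, 8.6]
width: 0.0155
gripper_force: 6.0
```

The force rose to 8.6 N, so the handle is on the floor of the notch. I'll ease off, release and lift.

```bash
python3 -m crank '[{"dx":0,"dy":0,"dz":0.0005,"twist":0,"grip":-1},{"dx":0,"dy":0,"dz":0.001,"twist":0,"grip":-1},{"dx":0,"dy":0,"dz":0.001,"twist":0,"grip":-0.2},{"dx":0,"dy":0,"dz":0.001,"twist":0,"grip":-0.2},{"dx":0,"dy":0,"dz":0.001,"twist":0,"grip":-0.2}]'
python3 -m crank '[{"dx":0,"dy":0,"dz":0,"twist":0,"grip":-0.2},{"dx":0,"dy":0,"dz":0,"twist":0,"grip":-0.2},{"dx":0,"dy":0,"dz":0,"twist":0,"grip":-0.2},{"dx":0,"dy":0,"dz":0,"twist":0,"grip":-0.2},{"dx":0,"dy":0,"dz":0,"twist":0,"grip":-0.2}]'
python3 -m crank '[{"dx":0,"dy":0,"dz":0.01,"twist":0,"grip":-0.2},{"dx":0,"dy":0,"dz":0.03,"twist":0,"grip":-0.2},{"dx":0,"dy":0,"dz":0.06,"twist":0,"grip":-0.2},{"dx":0,"dy":0,"dz":0.09,"twist":0,"grip":-0.2},{"dx":0,"dy":0,"dz":0.12,"twist":0,"grip":-0.2}]'
python3 -m crank '[{"dx":0.02,"dy":0.005,"dz":0.03,"twist":0,"grip":-0.2},{"dx":0.04,"dy":0.01,"dz":0.06,"twist":0,"grip":-0.2},{"dx":0.06,"dy":0.015,"dz":0.075,"twist":0,"grip":-0.2},{"dx":0.08,"dy":0.02,"dz":0.075,"twist":0,"grip":-0.2},{"dx":0.1,"dy":0.025,"dz":0.075,"twist":0,"grip":-0.2}]'
python3 -m crank '[{"dx":0,"dy":0,"dz":0,"twist":0,"grip":-0.2},{"dx":0,"dy":0,"dz":0,"twist":0,"grip":-0.2},{"dx":0,"dy":0,"dz":0,"twist":0,"grip":-0.2},{"dx":0,"dy":0,"dz":0,"twist":0,"grip":-0.2},{"dx":0,"dy":0,"dz":0,"twist":0,"grip":-0.2}]'
python3 - <<'E'
from h import *
import cv2
s=arm.get_state();f=arm.grab_frame("wrist");cv2.imwrite("pics/w8.png",f[:,:,::-1]);p,r=s["eef_pos"],s["ee_rot"]
ps=.267;ex=np.array([np.cos(ps),np.sin(ps)]);ey=np.array([-ex[1],ex[0]])
g=(f.max(2)<45).astype(np.uint8);g[230:]=0
n,l,st,ce=cv2.connectedComponentsWithStats(g)
for i in range(1,n):
    if st[i,4]>15:
        w=bp(p,r,ce[i],.146);d=w[:2]-[.5081,-.094];print(st[i],ce[i].round(1),(d@ex-.085).round(4),(d@ey+.045).round(4))
E
```

```text
t: 12.17
eef_pos: [0.476, -0.1754, 0.121]
ee_rot: [3.141, -0.002, -2.873]
force: [0.5, -0.6, 0.8]
width: 0.0302
gripper_force: 0.0
t: 12.58
eef_pos: [0.4768, -0.1753, 0.1215]
ee_rot: [3.142, -0.0, -2.873]
force: [-0.3, -0.8, 0.4]
width: 0.0351
gripper_force: 0.0
t: 13.0
eef_pos: [0.4765, -0.1754, 0.2437]
ee_rot: [-3.141, 0.0, -2.873]
force: [0.6, -0.5, -0.6]
width: 0.0348
gripper_force: 0.0
t: 13.42
eef_pos: [0.5781, -0.1501, 0.3193]
ee_rot: [-3.141, 0.004, -2.873]
force: [-0.6, -0.8, -0.2]
width: 0.0348
gripper_force: 0.0
t: 13.83
eef_pos: [0.5762, -0.1506, 0.3171]
ee_rot: [-3.141, 0.001, -2.874]
force: [-0.4, 0.2, -0.2]
width: 0.035
gripper_force: 0.0
[252  60  16  22 316] [259.9  70.8] -0.1345 -0.0261
[308 130   2  17  23] [308.7 139.2] -0.0679 0.0249
[304 153   6  77 163] [306.2 192.4] -0.0098 0.025
[150 181   4  16  40] [151.8 188.9] -0.0137 -0.1435
[407 184   3  14  17] [408.2 191. ] -0.0116 0.1364
[506 223   6   7  28] [509.1 226.9] 0.0309 0.2567
```

```bash
python3 - <<'E'
from h import *
import cv2
s=arm.get_state();p,r=s["eef_pos"],s["ee_rot"];F={n:arm.grab_frame(n) for n in("scene","side","wrist")}
c=arm.get_calibration("wrist");M=np.eye(4);M[:3,:3]=R.from_euler("xyz",r).as_matrix();M[:3,3]=p;Wi=np.linalg.inv(M@c["tool_from_camera"])
def pw(n,P):
    if n!="wrist":return proj(n,P)
    q=P@Wi[:3,:3].T+Wi[:3,3];return np.c_[c["fx"]*q[:,0]/q[:,2]+c["cx"],c["fy"]*q[:,1]/q[:,2]+c["cy"]]
t=np.linspace(0,2*np.pi,40)
ps=.267;ex=np.array([np.cos(ps),np.sin(ps)]);ey=np.array([-ex[1],ex[0]])
def cyl(a):
    P=[]
    for h in(.04,.06):
        u=.008*np.cos(t);y=.008*np.sin(t)-.0258
        tx=-.085-h*np.sin(a)+u*np.cos(a);z=.140+h*np.cos(a)+u*np.sin(a)
        P.append(np.c_[np.array([.5081,-.094])+np.outer(tx+.085,ex)+np.outer(y-.045,ey),z])
    return np.vstack(P)
for n,f in F.items():
    print(n)
    for a in(1.2,1.3,1.4,1.5,1.6):
        u=pw(n,cyl(a));print(a,u.min(0).round(1),u.max(0).round(1))
    m=u.mean(0).astype(int);g=(f.max(2)<45).astype(np.uint8)
    k,l,st,ce=cv2.connectedComponentsWithStats(g)
    for i in range(1,k):
        if np.hypot(*(ce[i]-m))<15 and st[i,4]>8: print("blob",st[i,:2],st[i,:2]+st[i,2:4],ce[i].round(1))
E
```

```text
scene
1.2 [151.4 171.3] [160.3 180.3]
1.3 [151.5 171.9] [160.3 180.9]
1.4 [151.6 172.6] [160.4 181.5]
1.5 [151.8 173.5] [160.6 182.3]
1.6 [152.2 174.5] [160.8 183.1]
blob [155 175] [159 179] [156.5 176.5]
side
1.2 [313.6 149.8] [321.1 156.5]
1.3 [314.1 151.1] [321.4 157.4]
1.4 [314.5 152.5] [321.4 158.4]
1.5 [314.6 153.9] [321.4 159.4]
1.6 [314.4 155.3] [321.4 160.3]
blob [305 145] [307 155] [305.5 149.5]
blob [315 154] [321 159] [317.9 156.4]
wrist
1.2 [251.7  59.5] [269.   86.6]
1.3 [251.8  58.8] [268.8  84.5]
1.4 [251.9  58.9] [268.6  82.7]
1.5 [252.   59.2] [268.4  81.5]
1.6 [252.1  58.8] [268.2  81.7]
blob [252  60] [268  82] [259.9  70.1]
```

Both the wrist and side outlines match a handle angle of about 1.5 rad. I'll hand it in.

```bash
python3 -c "
from station import arm
print(arm.job_done())"
```

```text
the job is handed in; nothing more can be done
None
```

The bolt is slid across about 55 mm and its handle lies down in the notch at about 1.5 rad, judged from the camera outlines; the gripper is clear and the job is handed in, but no verdict was returned.

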